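# Shut and latch the sliding guard of a bench shaker bay

## Robot

A 6-joint arm with a two-finger parallel gripper is mounted at the origin on the work surface. World frame = base frame: x ahead of the robot, y to its left, z up, the work surface at z = 0. Lengths are in m, angles in rad, forces in N, time in s.
With the tool pointing down it reaches from about 0.25 to 0.725 m from the base axis. Payload 4 kg.
Tool frame: the origin (TCP) lies at the very end of the fingers, on their centre line; the grasp point (between the pads) lies 19 mm behind it (bot.pinch_z is the distance from the TCP to the grasp point, in m); z points along the fingers, x is the direction in which the jaws open and shut, and the axes are right-handed (so a half turn about z gives the same grasp; the last joint's range is limited). The gripper opens to 85 mm and grips with 20 to 120 N. Pads are 22 mm wide; open, the fingers measure 114 mm over their backs; the gripper's body (76 mm by 85 mm) begins 54 mm behind the grasp point. The pads swing forward as they close: fully open they stand 13 mm farther back than shut.
Start: joints at [-1.243, 0.241, 0.005, 1.335, 0, 1.571], TCP at [0.161, -0.473, 0.231] pointing down, gripper open.
Joint ranges: [-2.72, 2.72], [-1.05, 1.87], [-1.09, 1.28], [-1.99, 2.15], [-1.42, 1.44], [-3.14, 3.14]. Speed limits (rad/s): [2.79, 2.79, 3.14, 3.14, 3.14, 3.14].

## Interface

Orientations are given as a unit quaternion [x, y, z, w].
In Python, from workcell import bot gives the robot as it stands. The module is installed in compiled form; this text tells all that it offers.
- The arm moves only by the shell command python3 -m inch 'ROWS'. ROWS is JSON, a list of rows, each a list of 7 numbers: the shift along the tool's x, y, z scaled (see below), then the turn, a rotation vector about the tool's x, y, z scaled (see below), then the gripper command: -1 is fully open, 1 is shut, values between are in proportion. In form: [[x, y, z, wx, wy, wz, gripper], ...]. A call has exactly 8 rows; each row shifts and turns the commanded pose from where the row before left it, along the tool's axes as they then stand; what a row does not reach is not made up. The controller multiplies each number of a shift by 2.5 cm and each number of a turn by 180 degrees. A row lasts 1/10 s, in which the tool goes at most 50 mm and 8.59 degrees, less where a joint would pass 70% of its speed; a pose out of reach is approached as far as the arm can. A call with a number of a shift or a turn outside -1 to 1 is refused whole. A call with a gripper value outside its range is refused whole. The fingers move at their own pace and stop on an object; the grip force is fixed at half the most. Time passes only in rows, so rows that do not move let the fingers close, or fill a call up. It gives the time, the measured TCP pose, the force and the opening at its end, in the units of the state.
- bot.get_obs(): the state, without advancing time (a new reading comes with each control period).
- bot.camera(name): name is "side" or "top"; returns (picture, depth): 384x512x3 uint8, blue, green, red; 384x512 float32, m along the optical axis (not along the pixel's ray), 0 where there is no reading.
- bot.get_calibration(name): a dict with "vfov" (degrees; the focal length in pixels is half the picture's height over the tangent of half this angle, whatever the lens; pixels are square), "cx", "cy" (the principal point, pixels), "R" (3x3) and "t" (3): a world point X has camera coordinates R X + t. Camera axes: x right, y down, z forward; pixel columns grow to the right and rows downward; lengths in m; the calibration is good to about 2 mm. A picture is of the moment at which its call begins. get_calibration takes no time and is no camera call.
- bot.job_done(): hands the job in, once; it reports no verdict.
The state is a dict: "clock": time; "joint_pos": joint angles; "joint_vel": joint speeds; "tau": joint torques, N m; "eef_pos": TCP position; "tool_rot": TCP orientation; "ft_force": force on the tool from outside, world axes, zero at the start; "ft_torque": the same for the moment, N m; "grip_width": finger opening in m.
Only numpy, scipy, OpenCV 4.12 (cv2) and the standard library are available. Lean on these libraries where they do the work, as an engineer would, in place of code of your own. Each camera call takes 0.05 s, during which the arm holds its last target.

## Task

Shut the sliding splash guard of the shaker bay and latch it: lift the pivoting latch bar by its black grip, draw the guard along with the bar held up over the striker until the bar's nose presses lightly on the sprung rubber pad, then lower the bar fully into the catch between striker and pad and let go. The striker assembly is adjustable and is not exactly where it is marked, so find the pad by feel and do not force it; leave the bottle, the tip box and the tube rack where they stand.

Things in the scene. Friction and masses are not known exactly. Their poses are not given: they have to be found in the camera images.
- bay: Fixed shaker bay on the bench: white base 250 x 490 mm, clear panes 110 mm high, tube block inside. Origin on the bench under the sliding guard; x points level from the guard into the bay (guard plane is x = 0), y is the direction in which the guard closes, z up. Position and yaw vary.
- guard (a joint): Sliding guard, clear pane in an aluminium frame 160 mm wide, top edge 115 mm above the bench, runs along the bay's y. Metres: 0 fully open, grows as it closes; starts at 0 to 0.03. Latched: 0.110 with the keeper at its mark, really 0.089 to 0.131 (some 3 mm more while the pad is pressed). Stop at 0.150. Drags with about 1 N, 0.5 to 0.75 kg, stays where left.
- latch (a joint): Angle in rad of the latch bar about its pivot on the guard: 0 is level, resting on a stop; grows as the free end is raised (limit 0.7). The 0.10 kg bar falls back by its own weight. About 0.15 carries the nose well over the striker; at 0.08 it just touches the striker's top.
- latch_grip (a point): Centre of the black grip section of the latch bar, 80 mm from the pivot: 40 mm long along the bar, 14 mm thick across it (along the bay's x), 22 mm high; 150 mm above the bench when level, axes then as the bay's. Open space on both sides; below it nothing higher than 115 mm above the bench. The bar can turn between gripper pads as it is raised.
- latch_hinge (a point): Pivot of the latch bar, between two steel cheeks on top of the guard, 150 mm above the bench; axis along the bay's x. It travels with the guard. From it the bar (10 mm thick, 18 mm high) runs 157 mm in the bay's +y.
- latch_nose (a point): Middle of the underside of the nose, the steel block hanging at the free end of the bar: 14 mm long (143 to 157 mm from the pivot), 12 mm thick, underside 25 mm below the pivot line, 125 mm above the bench when level. With the bar raised 0.15 rad the nose stands about 2 mm farther along y than when level.
- post: Fixed aluminium post, 30 x 130 mm, top 112 mm above the bench, that carries the keeper (striker and sprung pad in one piece). Origin at bench level in the guard plane, axes as the bay's. The keeper is clamped in a slot up to 20 mm nearer or farther along y than its marks, differently each time; it does not move in use. More than 12 N on it from anything damages it.
- striker_mark (a point): Mark on the post for the middle of the striker's top (the striker itself is up to 20 mm off along y): a steel block with upright faces, 32 mm long along y, 24 mm wide, top 137 mm above the bench. Beyond it (+y) is the catch, 16 mm long, open at the top, ended by the pad.
- pad_mark (a point): Mark for the near face of the upright rubber pad that ends the catch, 32 mm beyond the striker's middle (the pad is off by as much as the striker). It spans 122 to 182 mm above the bench, 26 mm wide. Sprung: 1 N to start, then 3.5 N per mm, solid after 7 mm. Press it in 1 to 2 mm (5 to 8 N with the guard's drag) before lowering the bar.
- bottle_center (a point): Bystander: centre of an amber bottle, 54 mm wide and 120 mm tall, standing in front of the bay. Leave it.
- tipbox_center (a point): Bystander: centre of a grey box with clear lid, 87 x 122 mm, 58 mm tall, in front of the bay. Leave it.
- tuberack_center (a point): Bystander: centre of the 30 mm high base of a white tube rack, 50 x 110 mm, 56 mm tall with its tubes, in front of the bay. Leave it.

How it is judged:
By the outcome, as a careful person would: the job done as asked, in the order asked, and still so for the second after the job is handed in, with the robot touching nothing.
It also fails if it takes over 42 s, if anything falls off the work surface, if the arm or the gripper's body presses on something with over 40 N, if the wrist force passes 120 N, or if a joint passes its speed limit or range.

## Working session

There is one attempt and no reset: what is moved stays moved. The work goes in short steps, Python scripts to look and compute and a shell command to move; the robot and the scene stay as the last step left them, time stands still between calls to the robot, and variables do not carry over. Pictures are saved under pics/ and viewed, and the job is handed in when it is done.

```bash
mkdir -p pics
cat > h.py <<'E'
import numpy as np,cv2
from workcell import bot
def K(n):
    c=bot.get_calibration(n); f=192/np.tan(np.radians(c["vfov"])/2); return c,f
def shot(n,tag):
    p,d=bot.camera(n); cv2.imwrite(f"pics/{tag}.png",p); np.save(f"pics/{tag}.npy",d); return p,d
def ray(n,u,v):
    c,f=K(n);R=np.array(c["R"]);t=np.array(c["t"])
    d=R.T@np.array([(u-c["cx"])/f,(v-c["cy"])/f,1.]); o=-R.T@t; return o,d
def onz(n,u,v,z):
    o,d=ray(n,u,v); return o+d*(z-o[2])/d[2]
def proj(n,X):
    c,f=K(n); p=np.array(c["R"])@np.array(X)+np.array(c["t"]); return np.array([c["cx"]+f*p[0]/p[2],c["cy"]+f*p[1]/p[2]])
def pt(n,u,v,D):
    o,d=ray(n,u,v); return o+d*D[int(v),int(u)]
E
python3 - <<'E'
from h import *
for n in("top","side"):
    shot(n,n+"0"); print(bot.get_calibration(n))
print(bot.get_obs(),bot.pinch_z)
E
```

```text
{'vfov': 45.18502476388842, 'cx': 251.64655902482505, 'cy': 189.58463484983687, 'R': array([[ 2.86676196e-03, -9.99789596e-01, -2.03111940e-02],
       [-9.92843129e-01, -4.20667985e-04, -1.19425054e-01],
       [ 1.19391382e-01,  2.05081926e-02, -9.92635438e-01]]), 't': array([0.02277969, 0.50322179, 0.89646433])}
{'vfov': 42.300678394414746, 'cx': 260.217951808512, 'cy': 190.60268983101807, 'R': array([[-0.75883047, -0.65101863,  0.01873662],
       [-0.51748849,  0.58522008, -0.62427808],
       [ 0.39545162, -0.48341721, -0.78097748]]), 't': array([0.37822932, 0.31004725, 0.76490609])}
{'clock': 0.1, 'joint_pos': array([-1.24299157e+00,  2.41309973e-01,  3.83791974e-03,  1.33519311e+00,
       -1.67712059e-06,  1.57080532e+00]), 'joint_vel': array([-0.00072831, -0.00243698,  0.003136  , -0.00076833, -0.00096288,
        0.00052173]), 'tau': array([-5.92307242e-04, -3.73137367e+01,  2.53010434e+01,  1.08579968e-02,
       -6.34251521e-06, -1.13029093e-07]), 'eef_pos': array([ 0.16079777, -0.47283343,  0.23050777]), 'tool_rot': array([ 8.13005469e-01, -5.82255300e-01, -7.60180255e-04, -5.43381362e-04]), 'ft_force': array([ 0.39818046, -0.42758897,  0.42956392]), 'ft_torque': array([ 0.00956593,  0.02702393, -0.01043493]), 'grip_width': 0.0855972176086141} 0.0187
```

View pics/top0.png

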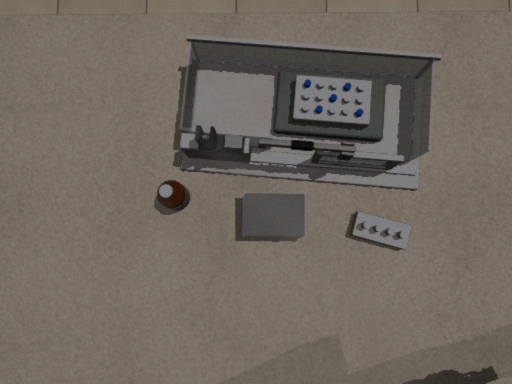

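View pics/side0.png

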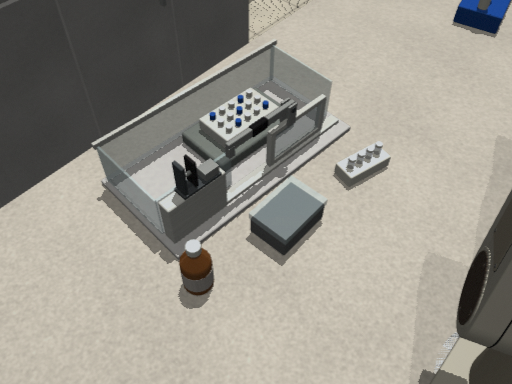

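Top view: the latch bar runs from about (350,150) to its nose near (247,145), with the black grip at about (302,146). The post and keeper are at about (190–250,140). The bottle is at (172,193), the tip box at (274,216) and the rack at (381,230). Next I'll enlarge the bar and keeper.

Run:
```python
from h import *
p=cv2.imread("pics/top0.png"); cv2.imwrite("pics/top0z.png",cv2.resize(p[115:195,175:375],None,fx=4,fy=4,interpolation=cv2.INTER_CUBIC))
p=cv2.imread("pics/side0.png"); cv2.imwrite("pics/side0z.png",cv2.resize(p[85:235,150:340],None,fx=4,fy=4,interpolation=cv2.INTER_CUBIC))
```

```text
(no output)
```

View pics/top0z.png

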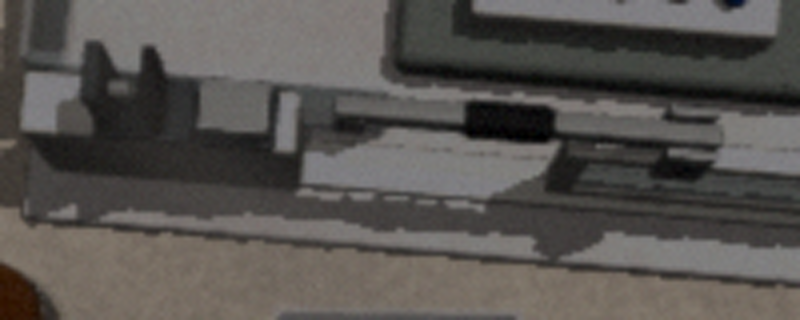

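View pics/side0z.png

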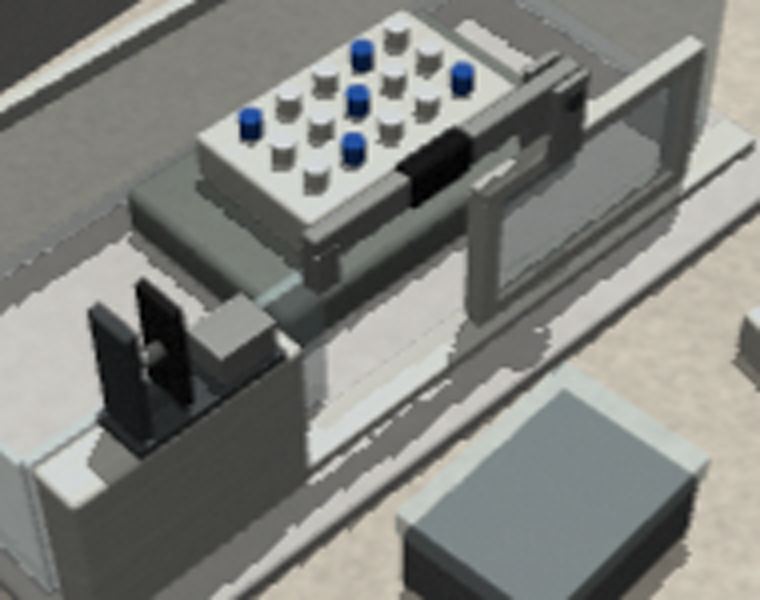

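Run:
```python
from h import *
z=lambda x,y,h: onz("top",175+x/4-.375,115+y/4-.375,h)
n=z(335,106,.159);h=z(720,136,.159)
print("bar nose end",n,"pivot end",h, np.linalg.norm(n-h))
g=[z(x,y,.161) for x,y in((467,101),(553,107),(467,135),(553,142))]
g=np.array(g);print("grip",g,g.mean(0))
s=np.array([z(x,y,.137) for x,y in((199,80),(270,85),(199,127),(268,132))]);print("striker",s,s.mean(0))
# direction from striker/post top edges
p=[z(22,75,.112),z(22,132,.112)];print("post far end",p)
# side-based grip
zs=lambda x,y,h: onz("side",150+x/4-.375,85+y/4-.375,h)
print("side grip top corners",[zs(x,y,.161) for x,y in((396,168),(449,128),(467,140),(414,180))])
print("side striker",[zs(x,y,.137) for x,y in((239,296),(277,324),(222,359),(187,330))])
o=z(150,45,.182);print("pad top corner",o)
d=(n-h)[:2];print("bar yaw dir",d/np.linalg.norm(d))
# grip z via depth
D=np.load("pics/top0.npy");print([pt("top",u,v,D) for u,v in((303,145),(290,144),(233,141))])
```

```text
bar nose end [0.57311086 0.00942379 0.159     ] pivot end [ 0.55951399 -0.15791122  0.159     ] 0.1678865057026214
grip [[ 0.57477543 -0.04810214  0.161     ]
 [ 0.57204288 -0.08544886  0.161     ]
 [ 0.55969071 -0.04799049  0.161     ]
 [ 0.55654282 -0.08524823  0.161     ]] [ 0.56576296 -0.06669743  0.161     ]
striker [[0.5902007  0.07090124 0.137     ]
 [0.58783284 0.0388477  0.137     ]
 [0.56860768 0.07068666 0.137     ]
 [0.56627279 0.03963147 0.137     ]] [0.57822851 0.05501677 0.137     ]
post far end [array([0.59882742, 0.15555287, 0.112     ]), array([0.57178088, 0.15497285, 0.112     ])]
side grip top corners [array([ 0.57139788, -0.04852567,  0.161     ]), array([ 0.57060312, -0.08412734,  0.161     ]), array([ 0.55936917, -0.0835547 ,  0.161     ]), array([ 0.56036841, -0.04814577,  0.161     ])]
side striker [array([0.58615145, 0.03876312, 0.137     ]), array([0.56239511, 0.03959059, 0.137     ]), array([0.56617997, 0.06960949, 0.137     ]), array([0.58905753, 0.06786756, 0.137     ])]
pad top corner [0.5945897  0.08835181 0.182     ]
bar yaw dir [0.08098848 0.99671504]
[array([ 0.56586222, -0.06832187,  0.15998678]), array([ 0.56762452, -0.04570741,  0.16021411]), array([0.57831424, 0.05520065, 0.1375551 ])]
```

```bash
python3 -m inch '[[-0.4,-0.9,0,0,0,-0.046,-1],[-0.25,-0.95,0,0,0,-0.046,-1],[-0.1,-1,0,0,0,-0.046,-1],[0.05,-1,0,0,0,-0.046,-1],[0.2,-1,0,0,0,-0.046,-1],[0.35,-0.95,0,0,0,-0.046,-1],[0.5,-0.9,0,0,0,-0.046,-1],[0.6,-0.8,0,0,0,-0.046,-1]]'
cat > st.py <<'E'
from h import *
from scipy.spatial.transform import Rotation as Ro
import sys
ps=np.radians
def st(tgt=None,yaw=-0.083):
    o=bot.get_obs();R=Ro.from_quat(o["tool_rot"]).as_matrix()
    print("t",round(o["clock"],2),"pos",o["eef_pos"].round(4),"F",o["ft_force"].round(2),"w",round(o["grip_width"],4),"yaw",np.arctan2(R[1,0],R[0,0]).round(4),"tz",R[:,2].round(3))
    if tgt is not None: print("units tool xyz",(R.T@(np.array(tgt)-o["eef_pos"])/.025).round(3))
    # bay axes force
    ey=np.array([.083,.9966,0]);print("F along bay y",round(o["ft_force"]@ey,2),"s along y",round(o["eef_pos"]@ey,4))
if __name__=="__main__": st([float(a) for a in sys.argv[1:4]] if len(sys.argv)>3 else None)
E
python3 st.py .5655 -.067 .200
```

```text
clock: 0.9
eef_pos: [0.3136, -0.3412, 0.2309]
tool_rot: [0.999, -0.04, -0.0, -0.0]
ft_force: [-0.3, -0.7, 0.6]
grip_width: 0.0853
t 0.9 pos [ 0.3136 -0.3412  0.2309] F [-0.28 -0.67  0.56] w 0.0853 yaw -0.0809 tz [-0.001  0.001 -1.   ]
units tool xyz [  9.158 -11.746   1.237]
F along bay y -0.69 s along y -0.314
```

```bash
python3 -m inch '[[0.75,-0.95,0,0,0,0,-1],[0.75,-0.95,0,0,0,0,-1],[0.75,-0.95,0,0,0,0,-1],[0.75,-0.95,0,0,0,0,-1],[0.75,-0.95,0,0,0,0,-1],[0.75,-0.95,0,0,0,0,-1],[0.75,-0.95,0,0,0,0,-1],[0.75,-0.95,0,0,0,0,-1]]'
python3 st.py .5655 -.067 .200
```

```text
clock: 1.7
eef_pos: [0.4795, -0.1648, 0.2308]
tool_rot: [0.999, -0.043, -0.0, -0.0]
ft_force: [0.5, 0.0, -0.3]
grip_width: 0.0853
t 1.7 pos [ 0.4795 -0.1648  0.2308] F [ 0.53  0.01 -0.31] w 0.0853 yaw -0.0868 tz [-0.001  0.    -1.   ]
units tool xyz [ 3.09  -4.197  1.231]
F along bay y 0.06 s along y -0.1245
```

```bash
python3 -m inch '[[0.7,-0.9,0,0,0,0,-1],[0.7,-0.9,0,0,0,0,-1],[0.7,-0.9,0,0,0,0,-1],[0.6,-0.9,0.2,0,0,0,-1],[0,0,0.4,0,0,0,-1],[0,0,0.4,0,0,0,-1],[0,0,0,0,0,0,-1],[0,0,0,0,0,0,-1]]'
python3 st.py .5655 -.067 .200
python3 - <<'E'
from h import *
p,_=shot("top","t1"); cv2.imwrite("pics/t1z.png",cv2.resize(p[95:215,175:375],None,fx=4,fy=4,interpolation=cv2.INTER_CUBIC))
p,_=shot("side","s1"); cv2.imwrite("pics/s1z.png",cv2.resize(p[60:235,150:340],None,fx=3,fy=3,interpolation=cv2.INTER_CUBIC))
E
```

```text
clock: 2.5
eef_pos: [0.5531, -0.0829, 0.2058]
tool_rot: [0.999, -0.044, -0.001, -0.0]
ft_force: [0.1, -0.4, -0.4]
grip_width: 0.0852
t 2.5 pos [ 0.5531 -0.0829  0.2058] F [ 0.14 -0.38 -0.35] w 0.0852 yaw -0.0882 tz [-0.002  0.    -1.   ]
units tool xyz [ 0.438 -0.677  0.233]
F along bay y -0.37 s along y -0.0367
```

View pics/s1z.png

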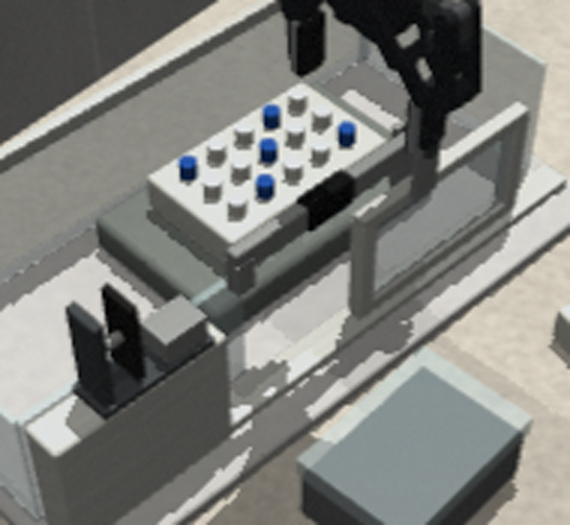

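The side view shows the open fingers straddling the bar's line above the guard, about 20 mm short of the grip. I'll shift over it and descend.

```bash
python3 -m inch '[[0.22,-0.34,0,0,0,0,-1],[0.22,-0.34,0,0,0,0,-1],[0,0,0.4,0,0,0,-1],[0,0,0.4,0,0,0,-1],[0,0,0.4,0,0,0,-1],[0,0,0.2,0,0,0,-1],[0,0,0,0,0,0,-1],[0,0,0,0,0,0,-1]]'
python3 st.py .5655 -.067 .131
```

```text
clock: 3.4
eef_pos: [0.5664, -0.0664, 0.1712]
tool_rot: [0.999, -0.044, -0.0, -0.0]
ft_force: [0.8, -0.2, -0.5]
grip_width: 0.0855
t 3.4 pos [ 0.5664 -0.0664  0.1712] F [ 0.77 -0.24 -0.52] w 0.0855 yaw -0.0872 tz [-0.  0. -1.]
units tool xyz [-0.034  0.029  1.607]
F along bay y -0.17 s along y -0.0191
```

```bash
python3 -m inch '[[0,0,0.4,0,0,0,-1],[0,0,0.4,0,0,0,-1],[0,0,0.4,0,0,0,-1],[0,0,0.4,0,0,0,-1],[0,0,0,0,0,0,-1],[0,0,0,0,0,0,-1],[0,0,0,0,0,0,0],[0,0,0,0,0,0,0]]'
python3 st.py .5655 -.067 .131
python3 - <<'E'
from h import *
p,_=shot("side","s2"); cv2.imwrite("pics/s2z.png",cv2.resize(p[60:235,150:340],None,fx=3,fy=3,interpolation=cv2.INTER_CUBIC))
p,_=shot("top","t2"); cv2.imwrite("pics/t2z.png",cv2.resize(p[95:215,175:375],None,fx=4,fy=4,interpolation=cv2.INTER_CUBIC))
E
```

```text
clock: 4.2
eef_pos: [0.567, -0.0662, 0.1319]
tool_rot: [0.999, -0.043, 0.001, 0.0]
ft_force: [0.5, 0.5, 0.3]
grip_width: 0.0592
t 4.2 pos [ 0.567  -0.0662  0.1319] F [0.46 0.49 0.34] w 0.0592 yaw -0.0869 tz [ 0.001 -0.    -1.   ]
units tool xyz [-0.057  0.035  0.035]
F along bay y 0.53 s along y -0.019
```

View pics/s2z.png

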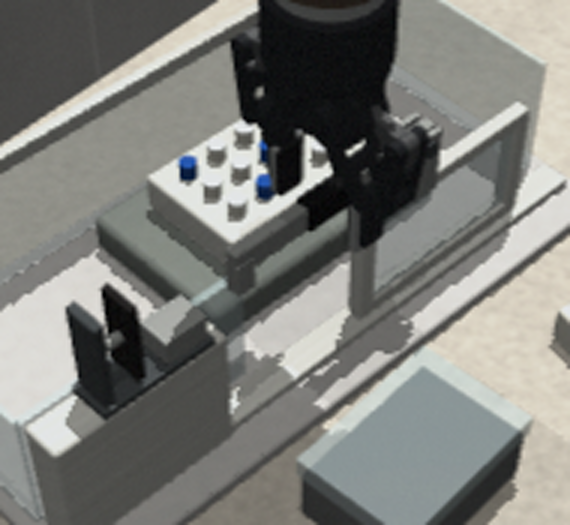

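View pics/t2z.png

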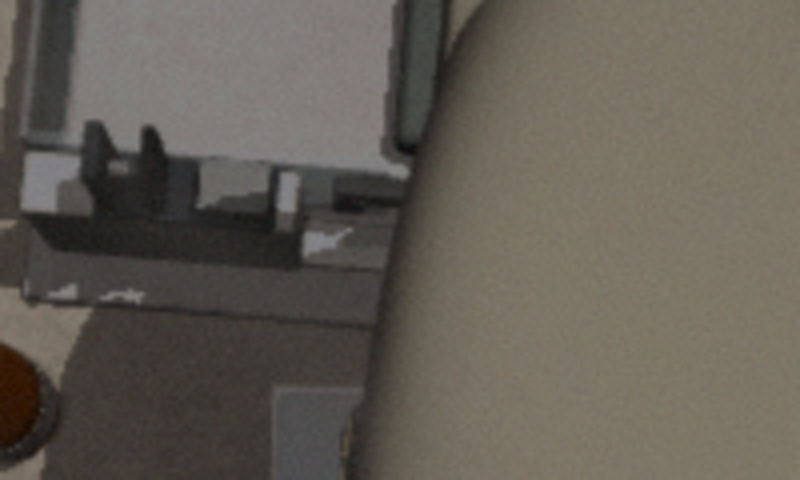

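The fingers sit on both sides of the black grip, which is at about (330,200) in the enlarged side view. The top view is blocked by the arm. Closing now.

```bash
python3 -m inch '[[-0.04,0,0,0,0,0,0],[0,0,0,0,0,0,0.4],[0,0,0,0,0,0,0.6],[0,0,0,0,0,0,0.8],[0,0,0,0,0,0,1],[0,0,0,0,0,0,1],[0,0,0,0,0,0,1],[0,0,0,0,0,0,1]]'
python3 st.py
```

```text
clock: 5.1
eef_pos: [0.5662, -0.0662, 0.1316]
tool_rot: [0.999, -0.043, 0.001, 0.0]
ft_force: [3.6, -0.1, 0.3]
grip_width: 0.013
t 5.1 pos [ 0.5662 -0.0662  0.1316] F [ 3.64 -0.11  0.33] w 0.013 yaw -0.0869 tz [ 0.002 -0.    -1.   ]
F along bay y 0.19 s along y -0.0189
```

```bash
python3 -m inch '[[0.03,0,-0.08,0,0,0,1],[0,0,-0.08,0,0,0,1],[0,0.01,-0.08,0,0,0,1],[0,0.01,-0.08,0,0,0,1],[0,0.01,-0.08,0,0,0,1],[0,0.01,-0.08,0,0,0,1],[0,0.01,-0.08,0,0,0,1],[0,0,0,0,0,0,1]]'
python3 st.py;  python3 - <<'E'
from h import *
p,_=shot("side","s3"); cv2.imwrite("pics/s3z.png",cv2.resize(p[60:235,150:340],None,fx=3,fy=3,interpolation=cv2.INTER_CUBIC))
E
```

```text
clock: 5.9
eef_pos: [0.566, -0.0673, 0.1441]
tool_rot: [0.999, -0.043, -0.001, -0.0]
ft_force: [4.0, -1.6, -7.6]
grip_width: 0.0131
t 5.9 pos [ 0.566  -0.0673  0.1441] F [ 3.96 -1.59 -7.6 ] w 0.0131 yaw -0.087 tz [-0.001  0.001 -1.   ]
F along bay y -1.26 s along y -0.0201
```

View pics/s3z.png

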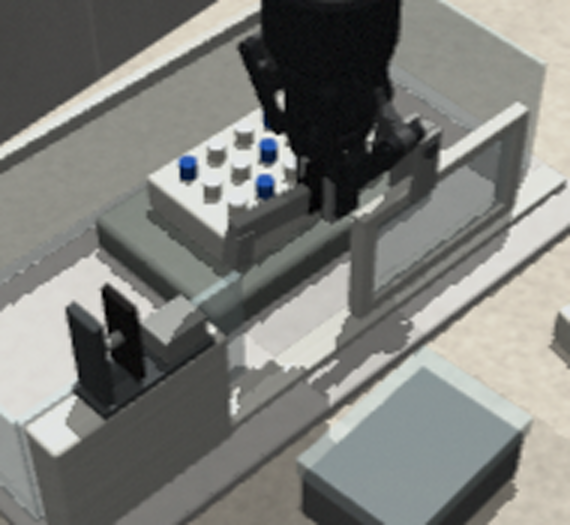

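The bar is up: the nose's bottom edge moved from about (240,290) to (235,265) in the enlarged view, and the 12.5 mm lift works out to about 0.157 rad. I'll raise it a little more and draw the guard about 58 mm of the estimated 76 mm.

```bash
python3 -m inch '[[0.03,-0.1,-0.05,0,0,0,1],[0.02,-0.3,0,0,0,0,1],[0,-0.35,0,0,0,0,1],[0,-0.4,0,0,0,0,1],[0,-0.4,0,0,0,0,1],[0,-0.4,0,0,0,0,1],[0,-0.3,0,0,0,0,1],[0,-0.1,0,0,0,0,1]]'
python3 st.py;  python3 - <<'E'
from h import *
p,_=shot("side","s4"); cv2.imwrite("pics/s4z.png",cv2.resize(p[60:235,150:340],None,fx=3,fy=3,interpolation=cv2.INTER_CUBIC))
E
```

```text
clock: 6.75
eef_pos: [0.5714, -0.0076, 0.1461]
tool_rot: [0.999, -0.043, -0.001, -0.0]
ft_force: [-2.9, -1.0, -9.7]
grip_width: 0.0128
t 6.75 pos [ 0.5714 -0.0076  0.1461] F [-2.89 -1.   -9.68] w 0.0128 yaw -0.0856 tz [-0.003  0.001 -1.   ]
F along bay y -1.24 s along y 0.0398
```

View pics/s4z.png

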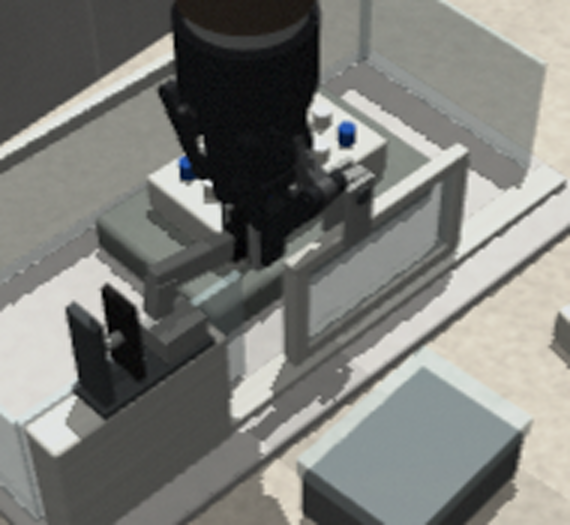

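The nose is now over the striker, at about (165,300), still short of the pad plate at (125,330). I'll go slowly from here and feel for contact.

```bash
python3 -m inch '[[-0.02,-0.1,0,0,0,0,1],[0,-0.1,0,0,0,0,1],[0,-0.08,0,0,0,0,1],[0,-0.06,0,0,0,0,1],[0,-0.05,0,0,0,0,1],[0,-0.03,0,0,0,0,1],[0,0,0,0,0,0,1],[0,0,0,0,0,0,1]]'
python3 st.py
```

```text
clock: 7.6
eef_pos: [0.5723, 0.0017, 0.1464]
tool_rot: [0.999, -0.043, -0.001, -0.0]
ft_force: [-5.2, -0.4, -8.2]
grip_width: 0.013
t 7.6 pos [0.5723 0.0017 0.1464] F [-5.24 -0.44 -8.22] w 0.013 yaw -0.087 tz [-0.001  0.    -1.   ]
F along bay y -0.87 s along y 0.0491
```

```bash
python3 -m inch '[[-0.04,-0.04,0,0,0,0,1],[-0.02,-0.04,0,0,0,0,1],[0,-0.04,0,0,0,0,1],[0,-0.04,0,0,0,0,1],[0,-0.02,0,0,0,0,1],[0,0,0,0,0,0,1],[0,0,0,0,0,0,1],[0,0,0,0,0,0,1]]'
python3 st.py
```

```text
clock: 8.4
eef_pos: [0.5726, 0.0063, 0.1469]
tool_rot: [0.999, -0.043, 0.001, -0.0]
ft_force: [1.6, -0.1, -8.2]
grip_width: 0.0129
t 8.4 pos [0.5726 0.0063 0.1469] F [ 1.64 -0.08 -8.24] w 0.0129 yaw -0.0868 tz [ 0.002  0.    -1.   ]
F along bay y 0.06 s along y 0.0538
```

```bash
python3 -m inch '[[0,-0.03,0,0,0,0,1],[0,-0.03,0,0,0,0,1],[0,-0.02,0,0,0,0,1],[0,0,0,0,0,0,1],[0,0,0,0,0,0,1],[0,0,0,0,0,0,1],[0,0,0,0,0,0,1],[0,0,0,0,0,0,1]]'
python3 st.py
```

```text
clock: 9.2
eef_pos: [0.5727, 0.0077, 0.1469]
tool_rot: [0.999, -0.044, 0.001, 0.0]
ft_force: [3.1, -3.5, -7.9]
grip_width: 0.0131
t 9.2 pos [0.5727 0.0077 0.1469] F [ 3.11 -3.49 -7.91] w 0.0131 yaw -0.0872 tz [ 0.001 -0.001 -1.   ]
F along bay y -3.22 s along y 0.0552
```

```bash
python3 - <<'E'
from h import *
p,_=shot("side","s5"); cv2.imwrite("pics/s5z.png",cv2.resize(p[110:210,150:270],None,fx=6,fy=6,interpolation=cv2.INTER_CUBIC))
E
```

```text
(no output)
```

View pics/s5z.png

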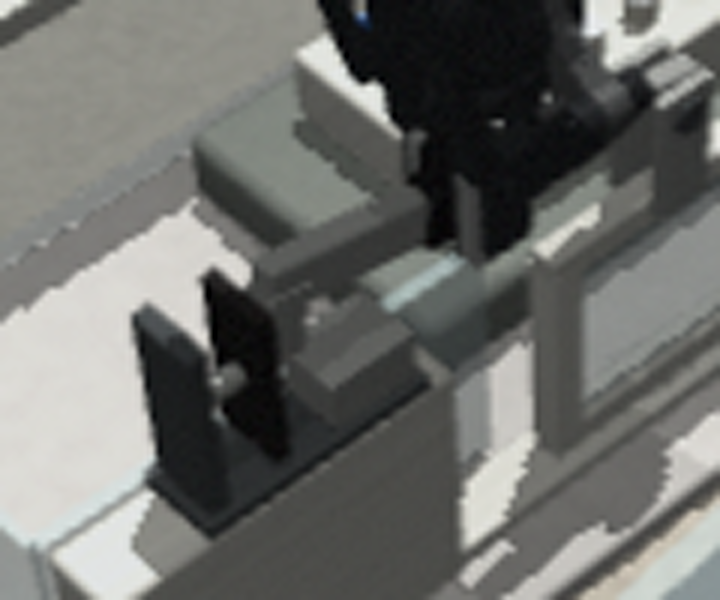

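Contact with the pad: 3.2 N along the slide, and the view shows the nose at (270,310) touching the plate. I'll press about 1 mm more.

```bash
python3 -m inch '[[0.01,-0.02,0,0,0,0,1],[0.01,-0.02,0,0,0,0,1],[0,0,0,0,0,0,1],[0,0,0,0,0,0,1],[0,0,0,0,0,0,1],[0,0,0,0,0,0,1],[0,0,0,0,0,0,1],[0,0,0,0,0,0,1]]'
python3 st.py
```

```text
clock: 10.05
eef_pos: [0.5727, 0.0082, 0.1468]
tool_rot: [0.999, -0.044, 0.0, 0.001]
ft_force: [2.3, -4.4, -7.0]
grip_width: 0.0132
t 10.05 pos [0.5727 0.0082 0.1468] F [ 2.32 -4.37 -6.97] w 0.0132 yaw -0.0875 tz [ 0.    -0.001 -1.   ]
F along bay y -4.17 s along y 0.0558
```

```bash
python3 -m inch '[[0.01,-0.02,0,0,0,0,1],[0.01,-0.02,0,0,0,0,1],[0,0,0,0,0,0,1],[0,0,0,0,0,0,1],[0,0,0,0,0,0,1],[0,0,0,0,0,0,1],[0,0,0,0,0,0,1],[0,0,0,0,0,0,1]]'
python3 st.py
```

```text
clock: 10.85
eef_pos: [0.5728, 0.0087, 0.1468]
tool_rot: [0.999, -0.044, -0.0, 0.001]
ft_force: [1.7, -6.4, -6.2]
grip_width: 0.0131
t 10.85 pos [0.5728 0.0087 0.1468] F [ 1.72 -6.35 -6.2 ] w 0.0131 yaw -0.0878 tz [-0.001 -0.002 -1.   ]
F along bay y -6.19 s along y 0.0562
```

Pressing at 6.2 N, within the 5–8 N range. I'll lower in stages along the arc.

```bash
python3 -m inch '[[0,-0.01,0.05,0,0,0,1],[0,-0.01,0.05,0,0,0,1],[0,-0.01,0.05,0,0,0,1],[0,0,0.05,0,0,0,1],[0,0,0.04,0,0,0,1],[0,0,0,0,0,0,1],[0,0,0,0,0,0,1],[0,0,0,0,0,0,1]]'
python3 st.py
```

```text
clock: 11.65
eef_pos: [0.573, 0.0091, 0.1443]
tool_rot: [0.999, -0.044, 0.001, 0.002]
ft_force: [-5.0, -4.4, 9.0]
grip_width: 0.0132
t 11.65 pos [0.573  0.0091 0.1443] F [-5.   -4.42  9.02] w 0.0132 yaw -0.0876 tz [ 0.002 -0.004 -1.   ]
F along bay y -4.82 s along y 0.0566
```

```bash
python3 -m inch '[[-0.02,-0.01,0.04,0,0,0,1],[0,0,0.04,0,0,0,1],[0,0,0.04,0,0,0,1],[0,0,0,0,0,0,1],[0,0,0,0,0,0,1],[0,0,0,0,0,0,1],[0,0,0,0,0,0,1],[0,0,0,0,0,0,1]]'
python3 st.py;  python3 - <<'E'
from h import *
p,_=shot("side","s6"); cv2.imwrite("pics/s6z.png",cv2.resize(p[110:210,150:270],None,fx=6,fy=6,interpolation=cv2.INTER_CUBIC))
E
```

```text
clock: 12.45
eef_pos: [0.5731, 0.0096, 0.1416]
tool_rot: [0.999, -0.044, 0.002, 0.002]
ft_force: [-4.2, -3.6, 10.2]
grip_width: 0.0129
t 12.45 pos [0.5731 0.0096 0.1416] F [-4.16 -3.59 10.19] w 0.0129 yaw -0.0874 tz [ 0.004 -0.004 -1.   ]
F along bay y -3.93 s along y 0.0572
```

View pics/s6z.png

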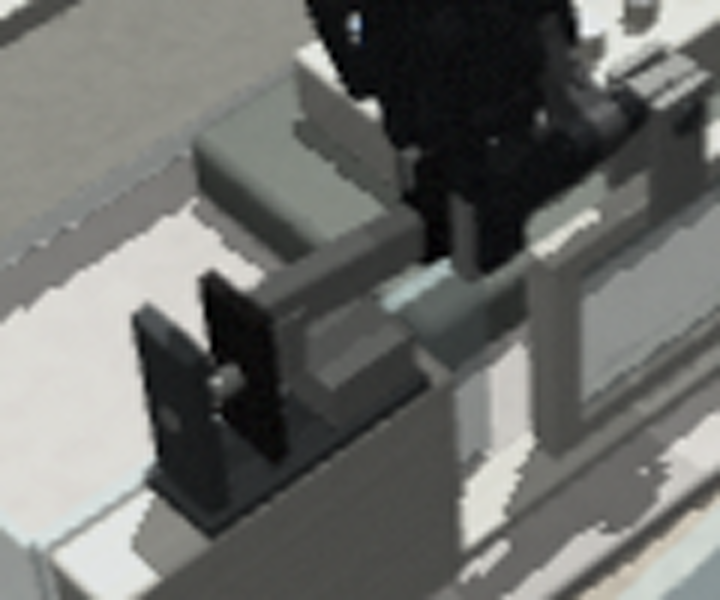

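The nose at about (290,340) is entering the slot between striker and pad. Continuing down.

```bash
python3 -m inch '[[-0.02,-0.01,0.04,0,0,0,1],[0,0,0.04,0,0,0,1],[0,0,0.04,0,0,0,1],[0,0,0.04,0,0,0,1],[0,0,0,0,0,0,1],[0,0,0,0,0,0,1],[0,0,0,0,0,0,1],[0,0,0,0,0,0,1]]'
python3 st.py
```

```text
clock: 13.3
eef_pos: [0.5731, 0.0103, 0.1375]
tool_rot: [0.999, -0.044, 0.002, 0.001]
ft_force: [-4.4, -3.2, 9.0]
grip_width: 0.0133
t 13.3 pos [0.5731 0.0103 0.1375] F [-4.41 -3.19  9.01] w 0.0133 yaw -0.0872 tz [ 0.004 -0.003 -1.   ]
F along bay y -3.54 s along y 0.0578
```

```bash
python3 -m inch '[[-0.02,0,0.04,0,0,0,1],[0,0,0.04,0,0,0,1],[0,0,0.04,0,0,0,1],[0,0,0.04,0,0,0,1],[0,0,0,0,0,0,1],[0,0,0,0,0,0,1],[0,0,0,0,0,0,1],[0,0,0,0,0,0,1]]'
python3 st.py;  python3 - <<'E'
from h import *
p,_=shot("side","s7"); cv2.imwrite("pics/s7z.png",cv2.resize(p[110:210,150:270],None,fx=6,fy=6,interpolation=cv2.INTER_CUBIC))
E
```

```text
clock: 14.1
eef_pos: [0.5731, 0.0108, 0.1332]
tool_rot: [0.999, -0.043, 0.003, 0.001]
ft_force: [-0.5, -2.6, 6.9]
grip_width: 0.013
t 14.1 pos [0.5731 0.0108 0.1332] F [-0.53 -2.64  6.93] w 0.013 yaw -0.0868 tz [ 0.005 -0.002 -1.   ]
F along bay y -2.67 s along y 0.0584
```

View pics/s7z.png

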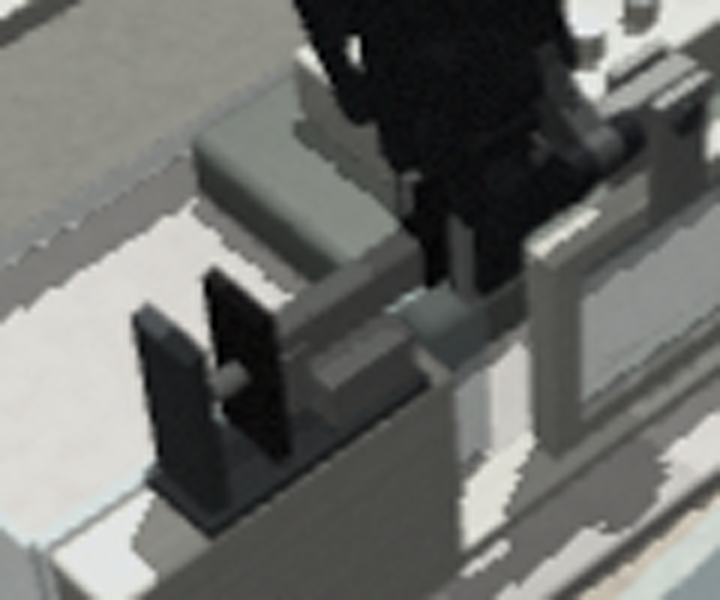

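The nose is down behind the striker, with about 1.6 mm left to level. I'll finish lowering.

```bash
python3 -m inch '[[0,0,0.03,0,0,0,1],[0,0,0.03,0,0,0,1],[0,0,0,0,0,0,1],[0,0,0,0,0,0,1],[0,0,0,0,0,0,1],[0,0,0,0,0,0,1],[0,0,0,0,0,0,1],[0,0,0,0,0,0,1]]'
python3 st.py
```

```text
clock: 14.95
eef_pos: [0.5732, 0.0113, 0.1316]
tool_rot: [0.999, -0.043, 0.003, 0.0]
ft_force: [-1.4, -1.9, 5.8]
grip_width: 0.0129
t 14.95 pos [0.5732 0.0113 0.1316] F [-1.42 -1.92  5.75] w 0.0129 yaw -0.0866 tz [ 0.005 -0.001 -1.   ]
F along bay y -2.03 s along y 0.0588
```

```bash
python3 -m inch '[[0,0,0.03,0,0,0,1],[0,0,0,0,0,0,1],[0,0,0,0,0,0,1],[0,0,0,0,0,0,1],[0,0,0,0,0,0,1],[0,0,0,0,0,0,1],[0,0,0,0,0,0,1],[0,0,0,0,0,0,1]]'
python3 st.py
```

```text
clock: 15.75
eef_pos: [0.5732, 0.0113, 0.1316]
tool_rot: [0.999, -0.043, 0.003, 0.0]
ft_force: [-1.9, -1.3, 8.6]
grip_width: 0.0127
t 15.75 pos [0.5732 0.0113 0.1316] F [-1.88 -1.3   8.62] w 0.0127 yaw -0.0866 tz [ 0.006 -0.001 -1.   ]
F along bay y -1.45 s along y 0.0589
```

The force rose by 3 N with no motion, so the bar is seated on its stop. Releasing.

```bash
python3 -m inch '[[0,0,-0.03,0,0,0,0.6],[0,0,-0.02,0,0,0,0.4],[0,0,0,0,0,0,0],[0,0,0,0,0,0,-0.5],[0,0,0,0,0,0,-1],[0,0,0,0,0,0,-1],[0,0,0,0,0,0,-1],[0,0,0,0,0,0,-1]]'
python3 st.py
python3 -m inch '[[0,0,-0.2,0,0,0,-1],[0,0,-0.4,0,0,0,-1],[0,0,-0.6,0,0,0,-1],[0,0,-0.8,0,0,0,-1],[0,0,-0.8,0,0,0,-1],[0,0,-0.8,0,0,0,-1],[0,0,-0.6,0,0,0,-1],[0,0,0,0,0,0,-1]]'
python3 st.py
python3 -m inch '[[-0.6,0.6,0,0,0,0,-1],[-0.9,0.9,0,0,0,0,-1],[-1,1,0,0,0,0,-1],[-1,1,0,0,0,0,-1],[-1,1,0,0,0,0,-1],[-1,1,0,0,0,0,-1],[-1,1,0,0,0,0,-1],[-0.5,0.5,0,0,0,0,-1]]'
python3 st.py
```

```text
clock: 16.55
eef_pos: [0.5717, 0.0114, 0.1284]
tool_rot: [0.999, -0.043, -0.0, 0.0]
ft_force: [0.0, 0.1, 0.3]
grip_width: 0.0856
t 16.55 pos [0.5717 0.0114 0.1284] F [0.02 0.06 0.27] w 0.0856 yaw -0.0869 tz [-0. -0. -1.]
F along bay y 0.06 s along y 0.0588
clock: 17.35
eef_pos: [0.5735, 0.0114, 0.2372]
tool_rot: [0.999, -0.043, 0.003, -0.0]
ft_force: [0.6, -0.8, 0.0]
grip_width: 0.0852
t 17.35 pos [0.5735 0.0114 0.2372] F [ 0.59 -0.81  0.03] w 0.0852 yaw -0.0869 tz [ 0.007  0.    -1.   ]
F along bay y -0.76 s along y 0.059
clock: 18.15
eef_pos: [0.3798, -0.1487, 0.2332]
tool_rot: [0.999, -0.044, -0.001, 0.0]
ft_force: [0.3, -0.1, -0.0]
grip_width: 0.0853
t 18.15 pos [ 0.3798 -0.1487  0.2332] F [ 0.28 -0.06 -0.04] w 0.0853 yaw -0.0888 tz [-0.001 -0.    -1.   ]
F along bay y -0.04 s along y -0.1167
```

```bash
python3 - <<'E'
from h import *
p,_=shot("side","s8"); cv2.imwrite("pics/s8z.png",cv2.resize(p[85:235,150:340],None,fx=4,fy=4,interpolation=cv2.INTER_CUBIC))
p,D=shot("top","t8"); cv2.imwrite("pics/t8z.png",cv2.resize(p[95:255,155:415],None,fx=3,fy=3,interpolation=cv2.INTER_CUBIC))
E
```

```text
(no output)
```

View pics/s8z.png

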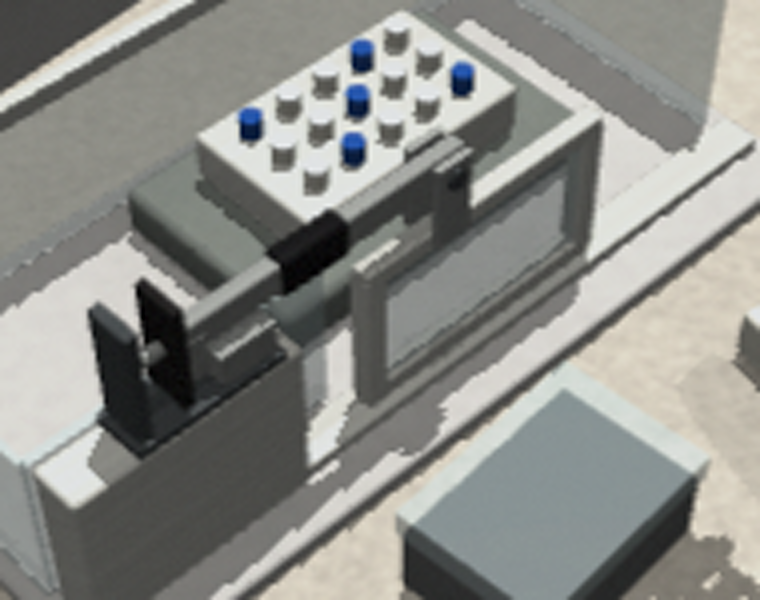

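View pics/t8z.png

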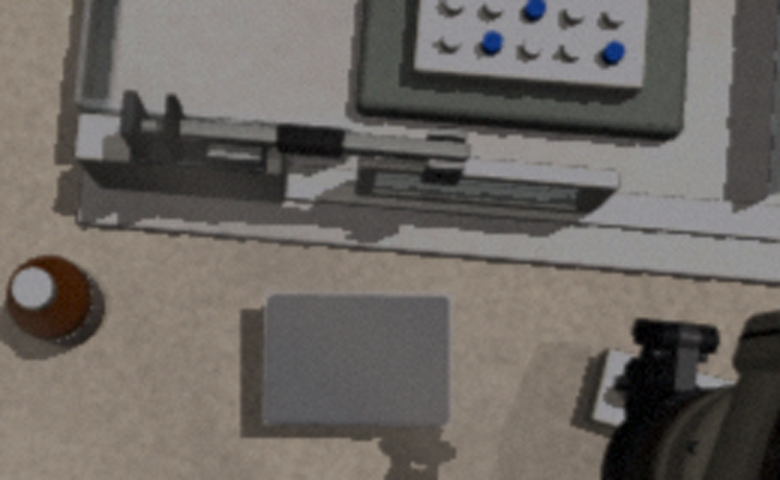

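The bar runs level from the hinge at (450,160) to the pad at (180,330), with the nose down behind the striker. The bystanders haven't moved. Last, a depth check that the bar is level.

```bash
python3 - <<'E'
from h import *
D=np.load("pics/t8.npy")
for x,y in((200,130),(225,133),(250,136),(310,139),(380,145),(410,147)):
    print((x,y),pt("top",155+x/3,95+y/3,D).round(4))
a=cv2.imread("pics/top0.png").astype(int);b=cv2.imread("pics/t8.png").astype(int)
for n,(u,v) in dict(bottle=(172,193),box=(274,216)).items():
    print(n,abs(a-b)[v-25:v+25,u-32:u+32].mean())
E
```

```text
(200, 130) [0.5784 0.0739 0.1583]
(225, 133) [0.5768 0.0593 0.1574]
(250, 136) [0.5745 0.0445 0.1592]
(310, 139) [0.5725 0.0095 0.1602]
(380, 145) [ 0.569  -0.0312  0.1596]
(410, 147) [ 0.5677 -0.0486  0.16  ]
bottle 15.9953125
box 13.485416666666667
```

```bash
python3 -c "
from workcell import bot
bot.job_done()"
```

```text
the job is handed in; nothing more can be done
```

The guard is shut and latched, and I handed the job in at about 18 s of the 42 s allowed.

**What I did:** I gripped the black grip and raised the bar to about 0.18 rad. I drew the guard along about 78 mm until the nose met the pad, pressed to 6.2 N along the slide, lowered the bar in stages, released it and withdrew.

**Last checks:**
- **Seating:** while I still held the bar it was back at its level height, and the downward force rose without any motion, so it was on its stop. After release, the depth image puts the bar's top at 157–160 mm along its length, where level is 159 mm.
- **Nose:** the pictures show it between the striker and the pad.
- **Gripper:** it is clear of everything and reads about 0 N.
- **Bystanders:** the tip box's edges and the bottle's cap are at the same pixels as at the start. The rack is partly hidden by the arm in the last top view, so I did not measure it again. No move went near it at its height.
- **Disagreement:** a raw image-difference check on the bottle and tip box gave non-zero values (13–16 grey levels). I put that down to changed shadows because the outlines match.

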